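# Point out the urgent sample, shut the drawer and start the analyser

## Task

Do the pointing check for your colleague before the run: point at the urgent sample, the tube with the red cap, by bringing the fingertips about 2 cm straight above its cap, and keep them there for two seconds without touching any tube. Then push the sample drawer smoothly and fully home by its front with the fingers, and after that press the green start key down and let it spring back. Nothing is to be gripped or lifted; leave the red stop key and the other things on the bench alone.

Things in the scene. Friction and masses are not known exactly. Their poses are not given: they have to be found in the camera images.
- analyser: Cream and grey benchtop blood analyser, fixed, 360 mm wide, 320 deep. Origin on the bench under the middle of its front face; x runs level from the front into the machine, z up, y left when looking in along x. Front face 130 mm high, then a control panel slopes up and back at 22 degrees to z = 195 mm at x = 160 mm; a comb rack on the flat rear deck reaches 225 mm.
- drawer (a joint): Sample drawer in the analyser's lower front, middle line at y = -77.5 mm of the analyser. 0 = out (at the start), 0.120 m = fully home at a hard stop. It moves along the analyser's +x, with about 2 N friction and slight damping, and stays where it is left; 0.5 to 1 kg.
- drawer_lip (a point): Middle of the outer face of the grey lip on the drawer front, 92 mm above the bench; moves with the drawer; x axis = push direction. Lip 120 mm wide, 16 high, standing 22 out from the cream drawer front (168 mm wide, 12 to 112 mm above the bench). Free space below and before it. With the drawer home the lip's face is still 42 mm out from the machine's front face.
- start_key (a joint): Travel of the green start key: 0 = up, 0.004 m = fully down. Spring key: about 1.2 N to begin, 4.4 N fully down; it springs back. It moves square to the sloping panel and counts as pressed from 3 mm.
- start_key_top (a point): Middle of the top face of the green start key, a 30 mm square key on the sloping panel, standing 9 mm proud of it. The point's z axis points out of the panel, square to it (22 degrees from vertical, leaning towards the analyser's front). The key can be pressed from straight above.
- stop_key (a joint): Travel of the red stop key (0 = up, 0.004 m = down), same size and spring as the start key, 70 mm from it to the analyser's right (-y), over towards the screen. Must not be pressed.
- stop_key_top (a point): Middle of the top face of the red stop key.
- wash_bottle: White plastic bottle with blue cap, 60 mm across, 140 mm high, standing loose on the bench. Origin at the centre of its underside.
- specimen_jar: Pale specimen jar with yellow lid, 60 mm across, 70 mm high, standing loose on the bench. Origin at the centre of its underside.
- glove_box: Blue and white cardboard box of gloves, 120 x 240 x 75 mm high, lying loose on the bench. Origin at the centre of its underside.
- tube_red: Capped sample tube with a red cap (the only red one): the urgent sample. Origin at the middle of the cap's top, z up; the cap is 17 mm across and 18 mm high, the tube 13 mm across, 80 mm high overall. It stands loose in a socket of the drawer (two rows of three, 38 mm apart along its travel, 44 across; the order varies), top 104 mm above the bench, and travels with the drawer.
- tube_blue_a: Capped sample tube with a blue cap. Origin at the middle of the cap's top, z up; the cap is 17 mm across and 18 mm high, the tube 13 mm across, 80 mm high overall. It stands loose in a socket of the drawer (two rows of three, 38 mm apart along its travel, 44 across; the order varies), top 104 mm above the bench, and travels with the drawer.
- tube_blue_b: Capped sample tube with a blue cap. Origin at the middle of the cap's top, z up; the cap is 17 mm across and 18 mm high, the tube 13 mm across, 80 mm high overall. It stands loose in a socket of the drawer (two rows of three, 38 mm apart along its travel, 44 across; the order varies), top 104 mm above the bench, and travels with the drawer.
- tube_lavender_a: Capped sample tube with a lavender cap. Origin at the middle of the cap's top, z up; the cap is 17 mm across and 18 mm high, the tube 13 mm across, 80 mm high overall. It stands loose in a socket of the drawer (two rows of three, 38 mm apart along its travel, 44 across; the order varies), top 104 mm above the bench, and travels with the drawer.
- tube_lavender_b: Capped sample tube with a lavender cap. Origin at the middle of the cap's top, z up; the cap is 17 mm across and 18 mm high, the tube 13 mm across, 80 mm high overall. It stands loose in a socket of the drawer (two rows of three, 38 mm apart along its travel, 44 across; the order varies), top 104 mm above the bench, and travels with the drawer.
- tube_lavender_c: Capped sample tube with a lavender cap. Origin at the middle of the cap's top, z up; the cap is 17 mm across and 18 mm high, the tube 13 mm across, 80 mm high overall. It stands loose in a socket of the drawer (two rows of three, 38 mm apart along its travel, 44 across; the order varies), top 104 mm above the bench, and travels with the drawer.
Not all that is in view belongs to the job. What is shaped like the tube_red but orange or turquoise is not meant.

How it is judged:
By the outcome, as a careful person would: the job done as asked, in the order asked, and still so for the second after the job is handed in, with the robot touching nothing.
It also fails if it takes over 51 s, if anything falls off the work surface, if the arm or the gripper's body presses on something with over 40 N, if the wrist force passes 120 N, or if a joint passes its speed limit or range.

## Robot

A 7-joint arm with a two-finger parallel gripper is mounted at the origin on the work surface. World frame = base frame: x ahead of the robot, y to its left, z up, the work surface at z = 0. Lengths are in m, angles in rad, forces in N, time in s.
With the tool pointing down it reaches from about 0.4 to 0.85 m from the base axis. Payload 6.9 kg.
Tool frame: the origin (TCP) lies at the very end of the fingers, on their centre line; the grasp point (between the pads) lies 19 mm behind it; z points along the fingers, y is the direction in which the jaws open and shut (so a half turn about z gives the same grasp; the last joint's range is limited). The gripper opens to 85 mm and grips with 20 to 120 N. Pads are 22 mm wide; open, the fingers measure 114 mm over their backs; the gripper's body (76 mm by 85 mm) begins 54 mm behind the grasp point. The pads swing forward as they close: fully open they stand 13 mm farther back than shut.
Start: joints at [-1.01, 0.507, -0.238, 1.5, 0.126, 1.149, -0.155], TCP at [0.275, 0.561, 0.231] pointing down, gripper open.
Joint ranges: [-3.08, 3.08], [-0.24, 2.05], [-1.43, 1.35], [0, 2.5], [-1.52, 4.66], [0.17, 1.96], [-2.89, 2.89]. Speed limits (rad/s): [2.39, 2.39, 3.14, 3.14, 3.14, 3.14, 3.14].

## Interface

Orientations are given as a unit quaternion [w, x, y, z].
In Python, from workcell import manip, cams, job gives the robot as it stands.
- The arm moves only by the tool step_arm, never from a script. Its arguments are lists of equal length, an entry for each row: "rotation": the turn, a rotation vector about the tool's x, y, z in rad, a list of three; "delta_pos": the shift along the tool's x, y, z in mm, a list of three; "hand": the finger opening in mm, from 0 to 85.4. In form: {"rotation": [[rx, ry, rz], ...], "delta_pos": [[tx, ty, tz], ...], "hand": [hand, ...]}. A call has 1 to 20 rows; each row shifts and turns the commanded pose from where the row before left it, along the tool's axes as they then stand; what a row does not reach is not made up. A row lasts 1/10 s, in which the tool goes at most 50 mm and 8.59 degrees, less where a joint would pass 70% of its speed; a pose out of reach is approached as far as the arm can. A call with a gripper value outside its range is refused whole. The fingers move at their own pace and stop on an object; "squeeze" is the grip in N (left out, the last holds). Time passes only in rows, so rows that do not move let the fingers close. It gives the time, the measured TCP pose, the force and the opening at its end, in the units of the state.
- manip.observe(): the state, without advancing time (a new reading comes with each control period).
- cams.camera(name): name is "side" or "top" or "wrist"; returns a dict with "image" (480x640x3 uint8, blue, green, red), "depth" (480x640 float32, m along the optical axis (not along the pixel's ray), 0 where there is no reading), "K" (3x3 intrinsics, pixels), "R" (3x3) and "t" (3): a world point X has camera coordinates R X + t. Camera axes: x right, y down, z forward; pixel columns grow to the right and rows downward; lengths in m; the calibration is good to about 2 mm. A picture is of the moment at which its call begins.
- job.finish_job(): hands the job in, once; it reports no verdict.
The state is a dict: "t": time; "joint_positions": joint angles; "joint_vel": joint speeds; "effort": joint torques, N m; "tool_pos": TCP position; "orientation": TCP orientation; "wrist_force": force on the tool from outside, world axes, zero at the start; "wrist_torque": the same for the moment, N m; "finger_gap": finger opening in m.
Only numpy, scipy, OpenCV 4.12 (cv2) and the standard library are available. Lean on these libraries where they do the work, as an engineer would, in place of code of your own. Each camera call takes 0.05 s, during which the arm holds its last target. There are 200 camera calls.

## Working session

There is one attempt and no reset: what is moved stays moved. The work goes in short steps, Python scripts to look and compute and a tool call to move; the robot and the scene stay as the last step left them, time stands still between calls to the robot, and variables do not carry over. Pictures are saved under pics/ and viewed, about 8 in all and at most 12, crops included, and the job is handed in when it is done.

Besides the shell and the picture viewer there is one more tool, called after "Call:" as name(argument=value, ...) on one line, values as JSON. step_arm: Moves the arm, as the interface text tells. Its arguments: {"type":"object","properties":{"rotation":{"type":"array","items":{"type":"array","items":{"type":"number"}}},"delta_pos":{"type":"array","items":{"type":"array","items":{"type":"number"}}},"hand":{"type":"array","items":{"type":"number"}},"squeeze":{"type":"number"}},"required":["rotation","delta_pos","hand"]}

```bash
mkdir -p pics; ls; python3 - <<'E'
from workcell import manip,cams
import cv2,numpy as np,pickle
s=manip.observe();print(s['t'],s['tool_pos'],s['orientation'],s['finger_gap'])
d={}
for n in('top','side'):
    c=cams.camera(n);d[n]=c;cv2.imwrite(f'pics/{n}0.png',c['image']);print(n,c['K'].tolist(),c['R'].round(4).tolist(),c['t'].round(4).tolist())
pickle.dump(d,open('c0.pkl','wb'))
E
```

```text
pics
0.0 [0.27497482 0.56071571 0.23044225] [-1.74317939e-04  2.25918357e-01  9.74145844e-01 -8.60446555e-04] 0.08539561888245491
top [[621.4028593052736, 0.0, 322.40344774280805], [0.0, 621.4028593052736, 244.05983814415], [0.0, 0.0, 1.0]] [[0.0192, -0.9997, -0.0159], [-0.9977, -0.0182, -0.0652], [0.0649, 0.0171, -0.9977]] [-0.0794, 0.6031, 1.1971]
side [[544.3789284571506, 0.0, 316.4847459337439], [0.0, 544.3789284571506, 238.2202821554496], [0.0, 0.0, 1.0]] [[-0.983, -0.1833, 0.0115], [-0.1207, 0.5972, -0.793], [0.1384, -0.7809, -0.6092]] [0.5666, 0.2123, 0.9976]
```

View pics/top0.png

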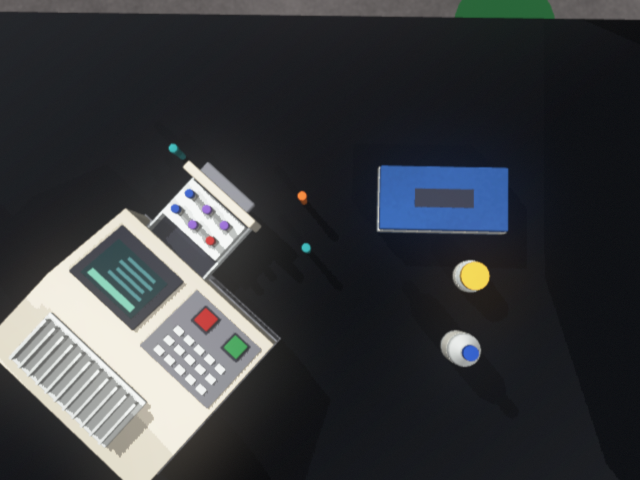

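View pics/side0.png

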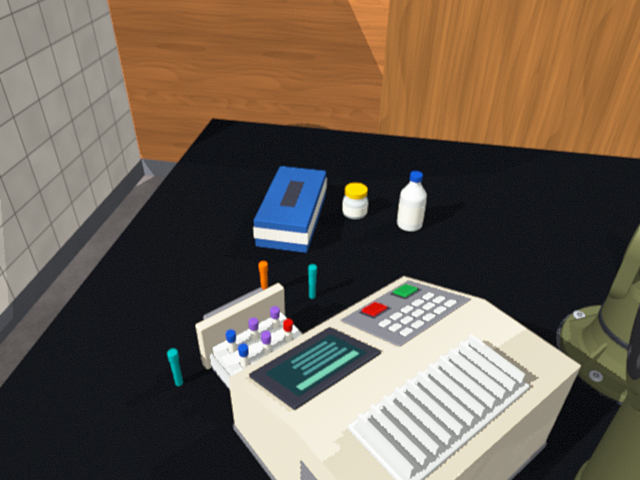

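The red cap in the drawer's rear row is at (210,240) in the top view and (288,325) in the side view. The other candidates are the orange tube at (302,196), which stands loose on the bench, and the red stop key at (206,320), which is square and on the panel. Only the first is a red cap in the drawer, so it fits the description. The green key is at (235,347).

```bash
cat > h.py <<'E'
import cv2,numpy as np
def ray(c,p):
    d=c['R'].T@np.linalg.inv(c['K'])@[p[0],p[1],1.]
    return -c['R'].T@c['t'],d
def onz(c,p,z):
    o,d=ray(c,p);return o+d*(z-o[2])/d[2]
def dep(c,p):
    o,d=ray(c,p);return o+d*c['depth'][int(round(p[1])),int(round(p[0]))]
def tri(c1,p1,c2,p2):
    P=[c['K']@np.c_[c['R'],c['t']] for c in(c1,c2)]
    X=cv2.triangulatePoints(P[0],P[1],np.array(p1,float),np.array(p2,float))[:,0];return X[:3]/X[3]
def blobs(c,h0,h1,smin=120,vmin=60,amin=15):
    m=cv2.inRange(cv2.cvtColor(c['image'],cv2.COLOR_BGR2HSV),(h0,smin,vmin),(h1,255,255))
    n,l,s,ce=cv2.connectedComponentsWithStats(m)
    return [(ce[i].round(1),int(s[i,4])) for i in range(1,n) if s[i,4]>=amin]
E
python3 - <<'E'
from h import *
import pickle
d=pickle.load(open('c0.pkl','rb'));T,S=d['top'],d['side']
for n,c in d.items():
  for col,a in dict(red=(0,5),green=(50,75),blue=(105,125),lav=(126,150)).items():
    for p,ar in blobs(c,*a,smin=90):
      if p[0]<460 : print(n,col,p,ar,'depth pt',dep(c,p).round(4),'z.104',onz(c,p,.104).round(4))
img=T['image'][130:370,130:290];cv2.imwrite('pics/crop.png',cv2.resize(img,None,fx=2.5,fy=2.5,interpolation=cv2.INTER_CUBIC))
E
```

```text
top red [209.9 240.3] 65 depth pt [0.6019 0.1356 0.1059] z.104 [0.602 0.136 0.104]
top red [205.6 319.3] 309 depth pt [0.4617 0.1284 0.1582] z.104 [0.4585 0.1393 0.104 ]
top green [235.3 346.7] 312 depth pt [0.4159 0.0758 0.1573] z.104 [0.4105 0.084  0.104 ]
top blue [443.9 197.9] 7353 depth pt [ 0.6913 -0.2945  0.0759] z.104 [ 0.6873 -0.2895  0.104 ]
top blue [189.1 193.3] 64 depth pt [0.6872 0.1759 0.1087] z.104 [0.6878 0.177  0.104 ]
top blue [175.1 208.3] 66 depth pt [0.6595 0.2013 0.1059] z.104 [0.6597 0.2018 0.104 ]
top lav [206.3 209.3] 55 depth pt [0.6588 0.1442 0.1047] z.104 [0.6589 0.1444 0.104 ]
top lav [192.2 224.3] 56 depth pt [0.6307 0.1692 0.1047] z.104 [0.6308 0.1694 0.104 ]
top lav [224. 225.] 57 depth pt [0.6306 0.111  0.1037] z.104 [0.6306 0.111  0.104 ]
side red [374.1 308.4] 190 depth pt [0.4607 0.1314 0.1561] z.104 [0.4621 0.0783 0.104 ]
side red [287.4 324.7] 116 depth pt [0.5998 0.1444 0.1039] z.104 [0.5998 0.1444 0.104 ]
side green [405.  290.3] 216 depth pt [0.4149 0.0795 0.1562] z.104 [0.4124 0.022  0.104 ]
side blue [290.2 199.8] 3055 depth pt [ 0.6882 -0.2647  0.0752] z.104 [ 0.6781 -0.2224  0.104 ]
side blue [415.7 175.9] 153 depth pt [ 0.4116 -0.3202  0.1399] z.104 [ 0.4098 -0.3816  0.104 ]
side blue [286.7 241.5] 526 depth pt [ 0.6758 -0.1709  0.027 ] z.104 [ 0.6518 -0.0747  0.104 ]
side blue [230.4 335.5] 120 depth pt [0.6862 0.1833 0.1012] z.104 [0.6852 0.1856 0.104 ]
side blue [242.8 349.5] 120 depth pt [0.6577 0.2083 0.1017] z.104 [0.657  0.2101 0.104 ]
side lav [274.2 311.9] 101 depth pt [0.6288 0.1189 0.103 ] z.104 [0.6285 0.1199 0.104 ]
side lav [253.  323.5] 105 depth pt [0.6569 0.1519 0.103 ] z.104 [0.6565 0.1529 0.104 ]
side lav [265.5 336.8] 107 depth pt [0.6287 0.1772 0.1039] z.104 [0.6286 0.1773 0.104 ]
```

View pics/crop.png

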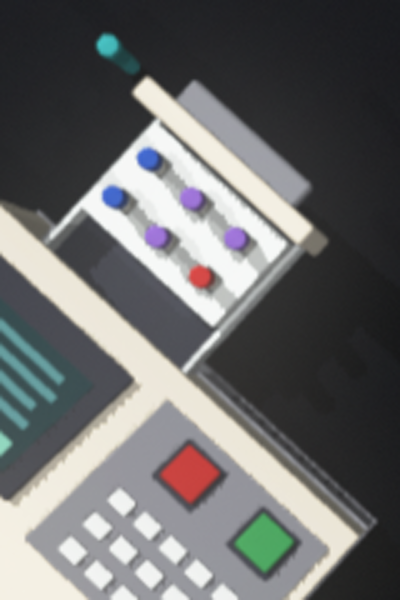

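The crop confirms the red cap, at crop pixel (200,277), at the end of the drawer's inner row. The stop key is at (190,475) and the green key at (265,543). The 44 mm row pitch and 70 mm key spacing check out, and the analyser yaw is about 139°. I'll lift, close the fingers and move over.

Call:
step_arm(rotation=[[0,0,0.0877],[0,0,0.0877],[0,0,0.0877],[0,0,0],[0,0,0],[0,0,0],[0,0,0],[0,0,0],[0,0,0],[0,0,0],[0,0,0],[0,0,0],[0,0,0],[0,0,0],[0,0,0],[0,0,0],[0,0,0],[0,0,0],[0,0,0],[0,0,0]], delta_pos=[[0,0,-20],[0,0,-25],[0,0,-25],[-20,-6,0],[-30,-6,0],[-30,-6,0],[-30,-6,0],[-30,-6,0],[-30,-6,0],[-30,-6,0],[-30,-6,0],[-30,-6,0],[-30,-6,0],[-30,-6,0],[-30,-6,0],[-30,-6,0],[-30,-6,0],[-30,-6,0],[-20,0,0],[0,0,0]], hand=[0,0,0,0,0,0,0,0,0,0,0,0,0,0,0,0,0,0,0,0])

```text
t: 2.1
tool_pos: [0.5638, 0.187, 0.3005]
orientation: [0.0, 0.354, 0.935, -0.001]
wrist_force: [0.1, -0.9, -0.5]
finger_gap: -0.0002
```

```bash
python3 - <<'E'
from h import *
import pickle
from workcell import manip
from scipy.spatial.transform import Rotation as Ro
T=pickle.load(open('c0.pkl','rb'))['top']
s=manip.observe();q=s['orientation'];R=Ro.from_quat([q[1],q[2],q[3],q[0]]).as_matrix()
print(s['t'],s['tool_pos'],s['finger_gap'],s['wrist_force'].round(1));print(R.round(3))
for p in[(208,162),(254.8,206)]: print('lip corner',onz(T,p,.1))
for n,X in dict(red=[.602,.138,.124]).items(): print(n,(R.T@(np.array(X)-s['tool_pos'])*1e3).round(1))
E
```

```text
2.1 [0.56381846 0.18701993 0.30048343] -0.00016030986826176915 [ 0.1 -0.9 -0.5]
[[-0.749  0.662 -0.   ]
 [ 0.662  0.749 -0.002]
 [-0.001 -0.002 -1.   ]]
lip corner [0.74725931 0.1448017  0.1       ]
lip corner [0.66696656 0.05601302 0.1       ]
red [-60.9 -11.1 176.6]
```

Call:
step_arm(rotation=[[0,0,0],[0,0,0],[0,0,0],[0,0,0],[0,0,0],[0,0,0],[0,0,0],[0,0,0],[0,0,0]], delta_pos=[[-20,-4,0],[-20,-4,0],[-21,-3,0],[0,0,30],[0,0,30],[0,0,30],[0,0,25],[0,0,15],[0,0,0]], hand=[0,0,0,0,0,0,0,0,0])

```text
t: 3.0
tool_pos: [0.5986, 0.1428, 0.1687]
orientation: [-0.002, 0.351, 0.936, -0.001]
wrist_force: [-0.6, -0.3, -0.8]
finger_gap: 0.0
```

```bash
python3 - <<'E'
from h import *
from workcell import manip,cams
s=manip.observe();print(s['t'],s['tool_pos'])
ims=[]
for n in('top','side'):
    c=cams.camera(n)
    tip=s['tool_pos'];f=lambda X:(lambda v:v[:2]/v[2])(c['K']@(c['R']@np.array(X)+c['t']))
    u=f(tip);im=c['image'].copy();r=f([.602,.138,.104]);print(n,'tip px',u,'red top px',r, blobs(c,0,5,90))
    x,y=r.round().astype(int);im=im[y-75:y+75,x-50:x+50];ims.append(cv2.resize(im,None,fx=4,fy=4,interpolation=cv2.INTER_CUBIC))
cv2.imwrite('pics/over.png',np.hstack(ims))
E
```

```text
3.0 [0.598561   0.14277585 0.16867834]
top tip px [198.52101539 239.57343977] red top px [208.79377859 240.30679127] [(array([210.1, 240.1]), 60), (array([205.7, 319.3]), 310)]
side tip px [287.55292182 295.7611087 ] red top px [286.99434298 321.73556169] [(array([374. , 308.5]), 193), (array([287.4, 324.7]), 115)]
```

View pics/over.png

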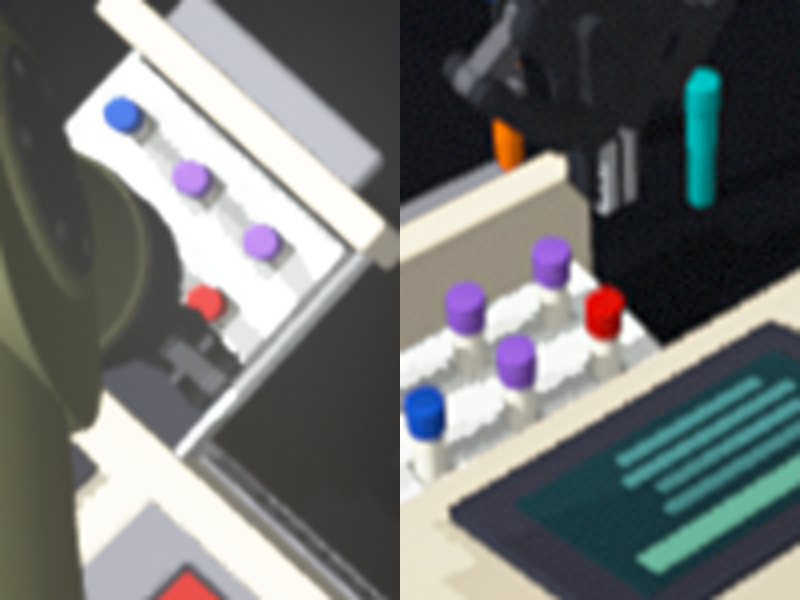

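```bash
cat > rel.py <<'E'
import sys,numpy as np
from workcell import manip
from scipy.spatial.transform import Rotation as Ro
s=manip.observe();q=s['orientation'];R=Ro.from_quat([q[1],q[2],q[3],q[0]]).as_matrix()
print(round(s['t'],2),s['tool_pos'].round(4),s['wrist_force'].round(1),R[:,0].round(3),R[:,2].round(3))
for a in sys.argv[1:]: print(a,(R.T@(np.array(eval(a))-s['tool_pos'])*1e3).round(1))
E
python3 rel.py [.602,.138,.124]
```

```text
3.1 [0.6004 0.1428 0.1715] [0.8 0.8 0.9] [-0.753  0.658  0.001] [-0.  0. -1.]
[.602,.138,.124] [-4.4 -2.6 47.5]
```

Call:
step_arm(rotation=[[0,0,0],[0,0,0],[0,0,0],[0,0,0],[0,0,0]], delta_pos=[[-4,-2,15],[0,0,15],[0,0,10],[0,0,5],[0,0,0]], hand=[0,0,0,0,0])

```text
t: 3.6
tool_pos: [0.6023, 0.1382, 0.1263]
orientation: [-0.0, 0.352, 0.936, -0.0]
wrist_force: [-1.0, 0.6, -0.0]
finger_gap: -0.0003
```

```bash
python3 rel.py [.602,.138,.124]; python3 - <<'E'
from h import *
from workcell import manip,cams
ims=[]
for n in('wrist','side'):
    c=cams.camera(n);print(n,manip.observe()['tool_pos'].round(4),blobs(c,0,5,90))
    im=c['image']
    if n=='side': im=cv2.resize(im[240:390,230:330],None,fx=4,fy=4,interpolation=cv2.INTER_CUBIC)
    else: im=cv2.resize(im,(400,300)); im=np.vstack([im,0*im])
    ims.append(im)
cv2.imwrite('pics/over2.png',np.hstack(ims))
E
python3 rel.py [.602,.138,.124]
```

```text
3.6 [0.6023 0.1382 0.1263] [-1.   0.6 -0. ] [-0.753  0.658  0.   ] [-0.  0. -1.]
[.602,.138,.124] [ 0.1 -0.3  2.3]
wrist [0.6026 0.1382 0.1267] [(array([13.1, 74. ]), 1855), (array([321.2, 284.8]), 888)]
side [0.6027 0.1382 0.127 ] [(array([374.1, 308.3]), 189), (array([287.4, 324.8]), 114)]
3.7 [0.6027 0.1382 0.127 ] [-0.2 -0.   0.7] [-0.753  0.658 -0.   ] [ 0.001  0.    -1.   ]
[.602,.138,.124] [ 0.4 -0.6  3. ]
```

View pics/over2.png

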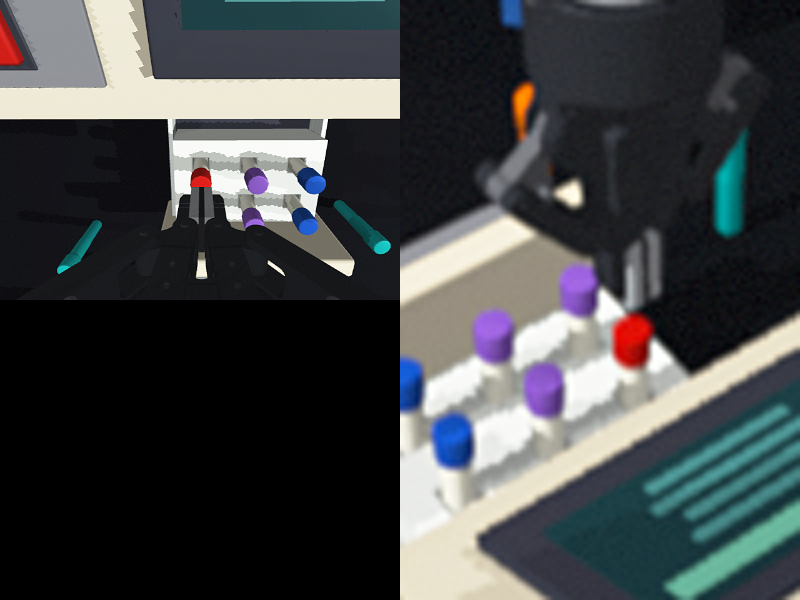

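The wrist view has the red cap centred right at the fingertips (row centre u≈321), and the side view shows the tips just above it. I'll lower 3 mm and hold.

Call:
step_arm(rotation=[[0,0,0],[0,0,0],[0,0,0],[0,0,0],[0,0,0],[0,0,0],[0,0,0],[0,0,0],[0,0,0],[0,0,0],[0,0,0],[0,0,0],[0,0,0],[0,0,0],[0,0,0],[0,0,0]], delta_pos=[[0,0,2.5],[0,0,0],[0,0,0],[0,0,0],[0,0,0],[0,0,0],[0,0,0],[0,0,0],[0,0,0],[0,0,0],[0,0,0],[0,0,0],[0,0,0],[0,0,0],[0,0,0],[0,0,0]], hand=[0,0,0,0,0,0,0,0,0,0,0,0,0,0,0,0])

```text
t: 5.3
tool_pos: [0.6024, 0.1379, 0.1238]
orientation: [0.0, 0.352, 0.936, 0.0]
wrist_force: [-0.5, 0.7, 0.7]
finger_gap: -0.0002
```

Call:
step_arm(rotation=[[0,0,0],[0,0,0],[0,0,0],[0,0,0],[0,0,0],[0,0,0],[0,0,0],[0,0,0],[0,0,0],[0,0,0],[0,0,0],[0,0,0],[0,0,0],[0,0,0]], delta_pos=[[0,0,0],[0,0,0],[0,0,0],[0,0,0],[0,0,0],[0,0,0],[0,0,0],[0,0,0],[0,0,0],[0,0,0],[0,0,0],[0,0,0],[0,0,0],[0,0,0]], hand=[0,0,0,0,0,0,0,0,0,0,0,0,0,0])

```text
t: 6.7
tool_pos: [0.6024, 0.1379, 0.1238]
orientation: [0.0, 0.352, 0.936, -0.0]
wrist_force: [0.0, -0.4, 0.4]
finger_gap: -0.0002
```

```bash
python3 rel.py [.602,.138,.124] [.737,.074,.2] [.737,.074,.08]
```

```text
6.7 [0.6024 0.1379 0.1238] [ 0.  -0.4  0.4] [-0.752  0.659 -0.   ] [-0. -0. -1.]
[.602,.138,.124] [ 0.3 -0.2 -0.2]
[.737,.074,.2] [-143.4   40.6  -76.2]
[.737,.074,.08] [-143.4   40.6   43.8]
```

Call:
step_arm(rotation=[[0,0,0],[0,0,0],[0,0,0],[0,0,0],[0,0,0],[0,0,0],[0,0,0],[0,0,0],[0,0,0],[0,0,0],[0,0,0],[0,0,0],[0,0,0],[0,0,0],[0,0,0],[0,0,0],[0,0,0],[0,0,0]], delta_pos=[[0,0,-15],[0,0,-25],[0,0,-25],[0,0,-10],[-15,5,0],[-25,8,0],[-25,8,0],[-25,8,0],[-25,8,0],[-20,6,0],[-9,0,0],[0,0,15],[0,0,25],[0,0,25],[0,0,25],[0,0,20],[0,0,10],[0,0,0]], hand=[0,0,0,0,0,0,0,0,0,0,0,0,0,0,0,0,0,0])

```text
t: 8.5
tool_pos: [0.7377, 0.0756, 0.077]
orientation: [-0.002, 0.352, 0.936, -0.001]
wrist_force: [-0.1, -0.2, 0.2]
finger_gap: 0.0
```

```bash
python3 - <<'E'
from h import *
from workcell import manip,cams
c=cams.camera('top');s=manip.observe();print(s['tool_pos'].round(4),s['wrist_force'])
w=cams.camera('wrist')['image']
a=cv2.resize(c['image'][110:270,140:300],(480,480),interpolation=cv2.INTER_CUBIC)
b=cv2.resize(w,(320,240));cv2.imwrite('pics/lip.png',np.hstack([a,np.vstack([b,0*b])]))
E
python3 rel.py [.707,.100,.078]
```

```text
[0.7387 0.0756 0.0785] [-0.49205923 -0.26227955  0.80892717]
8.6 [0.7394 0.0756 0.0796] [-0.6 -0.6  0.4] [-0.753  0.658 -0.001] [ 0.001  0.    -1.   ]
[.707,.100,.078] [40.4 -3.   1.5]
```

View pics/lip.png

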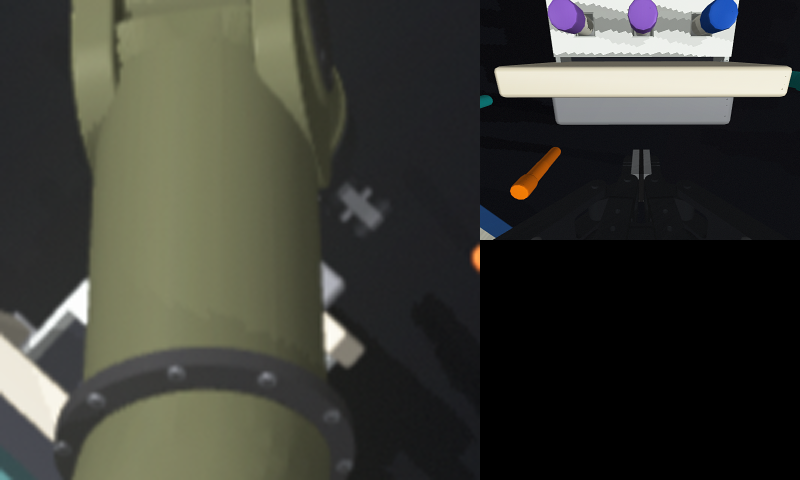

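The wrist view shows the lip (u 553–732 in the picture) centred on the fingertips at u≈641 and square to them, with the lip at row 124 ahead. The gap is about 29 mm, so I'll approach slowly.

Call:
step_arm(rotation=[[0,0,0],[0,0,0],[0,0,0],[0,0,0],[0,0,0],[0,0,0],[0,0,0],[0,0,0],[0,0,0],[0,0,0],[0,0,0],[0,0,0],[0,0,0],[0,0,0],[0,0,0]], delta_pos=[[4,0,0],[6,0,0],[6,0,0],[4,0,0],[2,0,0],[2,0,0],[2,0,0],[2,0,0],[2,0,0],[2,0,0],[2,0,0],[3,0,0],[3,0,0],[4,0,0],[4,0,0]], hand=[0,0,0,0,0,0,0,0,0,0,0,0,0,0,0])

```text
t: 10.1
tool_pos: [0.7026, 0.1072, 0.0788]
orientation: [-0.0, 0.352, 0.936, -0.0]
wrist_force: [1.7, -1.6, -0.7]
finger_gap: -0.0002
```

Call:
step_arm(rotation=[[0,0,0],[0,0,0],[0,0,0],[0,0,0],[0,0,0],[0,0,0],[0,0,0],[0,0,0],[0,0,0],[0,0,0],[0,0,0],[0,0,0],[0,0,0],[0,0,0],[0,0,0],[0,0,0],[0,0,0],[0,0,0],[0,0,0],[0,0,0]], delta_pos=[[5,0,0],[5,0,0],[5,0,0],[5,0,0],[5,0,0],[5,0,0],[5,0,0],[5,0,0],[5,0,0],[5,0,0],[5,0,0],[5,0,0],[5,0,0],[5,0,0],[5,0,0],[4,0,0],[4,0,0],[3,0,0],[3,0,0],[2,0,0]], hand=[0,0,0,0,0,0,0,0,0,0,0,0,0,0,0,0,0,0,0,0])

```text
t: 12.1
tool_pos: [0.6343, 0.1673, 0.0788]
orientation: [0.0, 0.352, 0.936, 0.0]
wrist_force: [-0.0, -1.8, -0.7]
finger_gap: 0.0001
```

Call:
step_arm(rotation=[[0,0,0],[0,0,0],[0,0,0],[0,0,0]], delta_pos=[[2,0,0],[2,0,0],[1,0,0],[0,0,0]], hand=[0,0,0,0])

```text
t: 12.5
tool_pos: [0.6305, 0.1706, 0.0788]
orientation: [-0.0, 0.352, 0.936, 0.0]
wrist_force: [0.8, -1.2, -0.0]
finger_gap: -0.0001
```

Call:
step_arm(rotation=[[0,0,0],[0,0,0],[0,0,0],[0,0,0]], delta_pos=[[1,0,0],[1,0,0],[1,0,0],[1,0,0]], hand=[0,0,0,0])

```text
t: 12.9
tool_pos: [0.6287, 0.1722, 0.0789]
orientation: [0.001, 0.352, 0.936, 0.0]
wrist_force: [6.4, -3.9, -3.5]
finger_gap: -0.0001
```

Call:
step_arm(rotation=[[0,0,0],[0,0,0],[0,0,0]], delta_pos=[[1,0,0],[1,0,0],[0,0,0]], hand=[0,0,0])

```text
t: 13.2
tool_pos: [0.6287, 0.1722, 0.0789]
orientation: [0.002, 0.353, 0.936, -0.0]
wrist_force: [8.9, -4.3, -5.4]
finger_gap: 0.0001
```

The hard stop is reached: the position is frozen and the force is rising. I'll back off and lift.

Call:
step_arm(rotation=[[0,0,0],[0,0,0],[0,0,0],[0,0,0],[0,0,0],[0,0,0],[0,0,0],[0,0,0],[0,0,0],[0,0,0],[0,0,0],[0,0,0],[0,0,0],[0,0,0],[0,0,0]], delta_pos=[[-3,0,0],[-5,0,0],[-10,0,0],[-15,0,0],[-15,0,0],[0,0,0],[0,0,-20],[0,0,-30],[0,0,-30],[0,0,-30],[0,0,-30],[0,0,-30],[0,0,-15],[0,0,0],[0,0,0]], hand=[0,0,0,0,0,0,0,0,0,0,0,0,0,0,0])

```text
t: 14.7
tool_pos: [0.6619, 0.1426, 0.2631]
orientation: [-0.0, 0.352, 0.936, -0.0]
wrist_force: [0.5, 0.4, -1.1]
finger_gap: -0.0002
```

```bash
python3 - <<'E'
from h import *
from workcell import manip,cams
c=cams.camera('side');S=c
for p,a in blobs(c,0,5,90)+blobs(c,50,75,90)+blobs(c,126,150,90): print(p,a,dep(c,p).round(4))
w=cams.camera('wrist');print('wrist',[(p,a,dep(w,p).round(4)) for p,a in blobs(w,50,75,90,amin=200)+blobs(w,0,5,90,amin=200)])
a=cv2.resize(c['image'][230:430,180:430],(500,400),interpolation=cv2.INTER_CUBIC)
b=cv2.resize(w['image'],(300,225));cv2.imwrite('pics/home.png',np.hstack([a,np.vstack([b,np.zeros((175,300,3),np.uint8)])]))
E
python3 rel.py [.4155,.077,.21]
```

```text
[374.1 308.4] 188 [0.4607 0.1309 0.1556]
[405.  290.3] 216 [0.415  0.0815 0.1579]
wrist [(array([79.2, 16.2]), 1828, array([0.4675, 0.1253, 0.1548]))]
14.8 [0.6616 0.1425 0.2621] [-1.1  0.1 -0.3] [-0.753  0.659  0.002] [-0.003 -0.001 -1.   ]
[.4155,.077,.21] [ 142.  -211.2   52.8]
```

View pics/home.png

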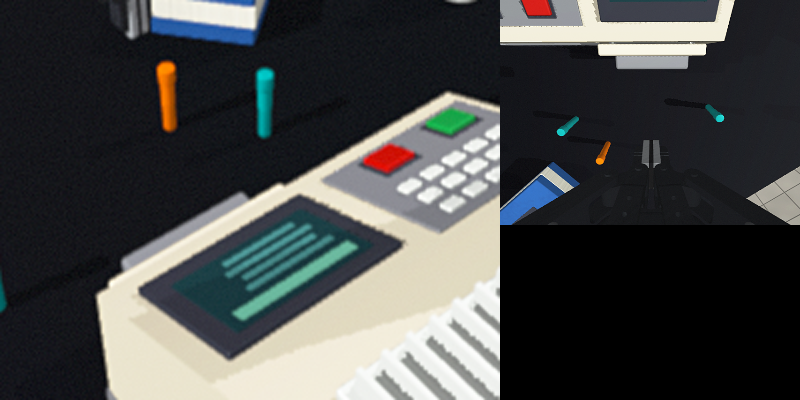

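The side view shows the drawer shut: only the lip is standing out at (190,225), with no tubes visible. The green key is at (452,122) in that crop and the red key beside it at (388,158). I'll move to the start key and tilt 22° to the panel.

Call:
step_arm(rotation=[[0,0,0],[0,0,0],[0,0,0],[0,0,0],[0,0,0],[0,0,0],[0,0,0],[0,0,0],[0,0,0],[0,0,0],[0,0.096,0],[0,0.096,0],[0,0.096,0],[0,0.096,0],[0,0,0],[0,0,0]], delta_pos=[[8,-15,0],[14,-25,0],[15,-25,0],[15,-25,0],[15,-25,0],[15,-25,0],[15,-25,0],[15,-25,0],[11,-21,0],[0,0,20],[0,0,0],[0,0,0],[0,0,0],[0,0,0],[0,0,0],[0,0,0]], hand=[0,0,0,0,0,0,0,0,0,0,0,0,0,0,0,0])

```text
t: 16.4
tool_pos: [0.4305, 0.0646, 0.2426]
orientation: [-0.179, 0.346, 0.919, 0.066]
wrist_force: [-0.3, -0.5, 0.9]
finger_gap: -0.0
```

```bash
python3 - <<'E'
from h import *
from workcell import manip,cams
ims=[]
for n in('wrist','side'):
    c=cams.camera(n);im=c['image']
    print(n,[(p,a,dep(c,p).round(4)) for p,a in blobs(c,50,75,90,amin=50)])
    ims.append(cv2.resize(im if n=='wrist' else im[200:350,330:480],(400,300 if n=='wrist' else 400)))
ims[0]=np.vstack([ims[0],np.zeros((100,400,3),np.uint8)])
cv2.imwrite('pics/key.png',np.hstack(ims))
E
python3 rel.py [.4155,.077,.157]
```

```text
wrist [(array([321.3, 270. ]), 2067, array([0.4154, 0.076 , 0.158 ]))]
side [(array([405. , 290.3]), 216, array([0.415 , 0.0816, 0.158 ]))]
16.5 [0.4301 0.0654 0.2436] [-0.3  0.7  0.1] [-0.699  0.61   0.374] [-0.282  0.246 -0.927]
[.4155,.077,.157] [-15.1  -0.9  87.3]
```

View pics/key.png

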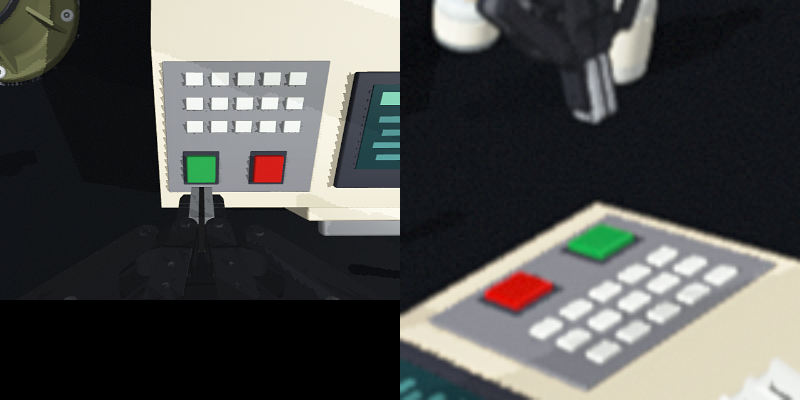

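The wrist view has the green key centred on the finger line (u≈321 of 640), with the red key well to the right. I'll go down to about 15 mm off it.

Call:
step_arm(rotation=[[0,0,0],[0,0,0],[0,0,0],[0,0,0],[0,0,0],[0,0,0]], delta_pos=[[-15,0,5],[0,0,20],[0,0,22],[0,0,15],[0,0,8],[0,0,0]], hand=[0,0,0,0,0,0])

```text
t: 17.1
tool_pos: [0.421, 0.0731, 0.1726]
orientation: [-0.179, 0.345, 0.919, 0.067]
wrist_force: [-0.3, 1.2, 0.5]
finger_gap: 0.0
```

Call:
step_arm(rotation=[[0,0,0],[0,0,0]], delta_pos=[[0,0,0],[0,0,0]], hand=[0,0])

```text
t: 17.3
tool_pos: [0.4222, 0.0727, 0.1738]
orientation: [-0.178, 0.345, 0.919, 0.067]
wrist_force: [0.5, 0.4, 0.6]
finger_gap: -0.0001
```

```bash
python3 rel.py [.4155,.077,.157] [.4154,.076,.158]
```

```text
17.3 [0.4222 0.0727 0.1738] [0.5 0.4 0.6] [-0.698  0.611  0.373] [-0.28   0.247 -0.928]
[.4155,.077,.157] [ 1.  -1.2 18.5]
[.4154,.076,.158] [ 0.9 -2.  17.4]
```

Call:
step_arm(rotation=[[0,0,0],[0,0,0],[0,0,0],[0,0,0],[0,0,0]], delta_pos=[[1,-1,4],[0,0,5],[0,0,4],[0,0,2],[0,0,0]], hand=[0,0,0,0,0])

```text
t: 17.8
tool_pos: [0.4156, 0.0766, 0.1594]
orientation: [-0.179, 0.345, 0.919, 0.067]
wrist_force: [0.6, 0.1, -0.8]
finger_gap: 0.0001
```

Call:
step_arm(rotation=[[0,0,0],[0,0,0],[0,0,0]], delta_pos=[[0,0,1],[0,0,1],[0,0,0]], hand=[0,0,0])

```text
t: 18.1
tool_pos: [0.4155, 0.077, 0.1579]
orientation: [-0.178, 0.345, 0.919, 0.067]
wrist_force: [0.6, 0.6, 1.5]
finger_gap: -0.0
```

Call:
step_arm(rotation=[[0,0,0],[0,0,0],[0,0,0]], delta_pos=[[0,0,1],[0,0,1],[0,0,0]], hand=[0,0,0])

```text
t: 18.4
tool_pos: [0.4149, 0.0774, 0.1561]
orientation: [-0.178, 0.345, 0.919, 0.067]
wrist_force: [0.7, -0.4, 2.1]
finger_gap: 0.0002
```

Call:
step_arm(rotation=[[0,0,0],[0,0,0],[0,0,0]], delta_pos=[[0,0,1],[0,0,1],[0,0,0]], hand=[0,0,0])

```text
t: 18.7
tool_pos: [0.4145, 0.0779, 0.1544]
orientation: [-0.178, 0.345, 0.919, 0.067]
wrist_force: [1.2, -1.4, 6.0]
finger_gap: 0.0004
```

Call:
step_arm(rotation=[[0,0,0],[0,0,0]], delta_pos=[[0,0,1],[0,0,0]], hand=[0,0])

```text
t: 18.9
tool_pos: [0.4144, 0.0779, 0.1543]
orientation: [-0.178, 0.345, 0.919, 0.067]
wrist_force: [0.6, -2.9, 14.8]
finger_gap: 0.0004
```

Call:
step_arm(rotation=[[0,0,0],[0,0,0]], delta_pos=[[0,0,1],[0,0,0]], hand=[0,0])

```text
t: 19.1
tool_pos: [0.4144, 0.078, 0.1541]
orientation: [-0.178, 0.346, 0.919, 0.068]
wrist_force: [-0.3, -4.3, 22.7]
finger_gap: 0.0
```

The force is well above 4.4 N with no further travel, so the key is on its bottom stop. Releasing.

Call:
step_arm(rotation=[[0,0,0],[0,0,0],[0,0,0],[0,0,0],[0,0,0],[0,0,0],[0,0,0],[0,0,0],[0,0,0]], delta_pos=[[0,0,-2],[0,0,-3],[0,0,-6],[0,0,-12],[0,0,-20],[0,0,-25],[0,0,-25],[0,0,-20],[0,0,0]], hand=[0,0,0,0,0,0,0,0,0])

```text
t: 20.0
tool_pos: [0.447, 0.05, 0.2588]
orientation: [-0.177, 0.346, 0.919, 0.068]
wrist_force: [0.1, -0.8, -0.7]
finger_gap: -0.0005
```

```bash
python3 rel.py; python3 - <<'E'
from h import *
from workcell import manip,cams
ims=[]
for n in('top','side'):
    c=cams.camera(n);im=c['image']
    print(n,[(p,a,dep(c,p).round(4)) for p,a in blobs(c,50,75,90,amin=50)+blobs(c,0,5,90,amin=50)])
    if n=='top':
        for p in[(165,205),(190,228)]:pass
    ims.append(cv2.resize(im,(400,300)))
cv2.imwrite('pics/end.png',np.hstack(ims))
E
```

```text
20.0 [0.447  0.05   0.2588] [ 0.1 -0.8 -0.7] [-0.698  0.611  0.372] [-0.279  0.247 -0.928]
top [(array([504.6,   8.9]), 1717, array([ 1.2977, -0.5527, -0.4523])), (array([205.7, 319.3]), 311, array([0.4616, 0.1288, 0.1551]))]
side [(array([405. , 290.3]), 216, array([0.4149, 0.0801, 0.1566])), (array([374. , 308.5]), 191, array([0.4608, 0.1338, 0.1583]))]
```

View pics/end.png

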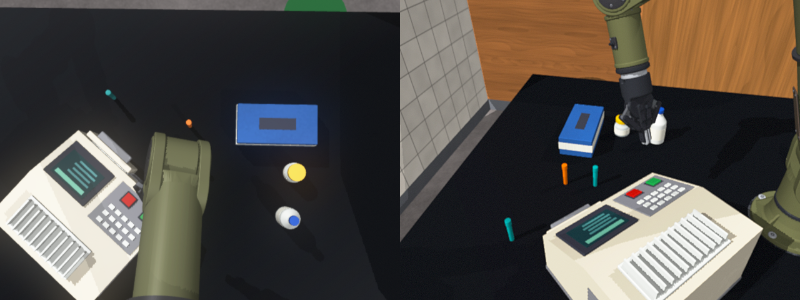

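The drawer is home, the green key's side-view pixel (405.0, 290.3) is the same as before the press, and everything else stands as it was. Handing in.

```bash
python3 -c "
from workcell import job
print(job.finish_job())"
```

```text
the job is handed in; nothing more can be done
None
```

All three parts were done in the order asked, and I handed the job in at about 20 s of the 51 s allowed.

- **Pointing:** I held the closed fingertips about 20 mm above the red cap for about 3 s. The TCP read (0.602, 0.138, 0.124), and the wrist force stayed at noise level, so there was no sign of touching a tube.
- **Drawer:** I pushed it at its lip, at up to 50 mm/s, until the position froze and the force rose to about 10 N, which I took as the hard stop. My estimate of its travel was 118 mm against the nominal 120; the 2 mm gap is within the measuring error. The last pictures show only the lip standing out. I did not measure the 42 mm from lip to machine face.
- **Start key:** I pressed it square to the panel until it stopped moving, with about 23 N on the wrist. After release the side camera saw the green key at exactly the same pixel as before, so it sprang back. In the last top view the arm hid the green key, so that check rests on the side camera alone.

The red stop key and the loose things on the bench looked unmoved in the last pictures. The robot was clear of everything, with the tip at 0.26 m height.

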